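# Fit the filler plate in a gel casting box

### The job

A stack of glass gel cassettes stands in the casting box, and the space left between it and the sprung pressure plate must be filled. Try the filler plates from the stand in that space, gently and without forcing, until you find the one that fits snugly (it pushes the pressure plate back against its springs); press that one fully home and leave it there upright. The other two end up standing in their stand, and the things round about stay where they are.

Things in the scene. Friction and masses are not known exactly. Their poses are not given: they have to be found in the camera images.
- caster: Gel casting box, fixed: white base 148 (x) x 113 (y) x 8 mm; origin centre of its underside, z up, -x its front (towards the robot). Its front 62 mm are an open-topped chamber, clear walls up to z = 70 mm. In it, front to back: two springs, grey pressure plate, open gap, glass cassettes, white back wall. Two more stacks wait in bays behind. Its total contact load must stay below 80 N (at rest about 10 N).
- slot (a point): Centre of the gap-side face of the pressure plate at rest, on the chamber floor (8 mm above the worktop); axes as the box; it stays when the plate moves. The gap extends from here in +x to a stack of 5, 6 or 7 glass cassettes (unknown, so the gap's width is unknown; 90 mm wide, top 72 mm above the worktop, loose against the back wall) and along y, 93 mm between the side walls.
- pressure_plate (a joint): Travel of the pressure plate (88 mm wide) to the front, m: 0 at rest, 0.003 hard end; springs 2 N + 1.5 N per mm. Its top, 62 to 71 mm up, flares 4 mm away from the gap. The right filler is 1.5 mm thicker than the gap: it pushes the plate back 1.5 mm and slides with 4 to 8 N of drag (up to 15 N at the lip). The next thinner drops in freely, plate at 0; the next thicker stops hard in the first 15 mm.
- stand: Grey tray that holds the fillers, fixed: 34 (x) x 219 (y) x 26 mm, walls and floor 4 mm, origin centre of the underside. Three compartments in a row along y, centres at y = -71, 0 and +71 mm, each 26 (x) x 67 (y) mm inside. Any filler goes into any of them. A blue power unit, 61 mm high, stands between it and the casting box.
- filler_thin: White filler plate, 10 mm thick (x) x 64 mm wide (y) x 68 mm high, about 65 g, upright in one of the stand's compartments (any). Origin: centre of the foot, z up; both faces alike. The lowest 6 mm taper by 2 mm on each face. On top in the middle is a grip tab 10 (x) x 36 (y) mm, from z = 68 to 100 mm: take it across its 10 mm from above. Home in the box, the foot of the tab is 4 mm above the glass.
- filler_mid: White filler plate, 14 mm thick (x) x 64 mm wide (y) x 68 mm high, about 91 g, upright in one of the stand's compartments (any). Origin: centre of the foot, z up; both faces alike. The lowest 6 mm taper by 2 mm on each face. On top in the middle is a grip tab 10 (x) x 36 (y) mm, from z = 68 to 100 mm: take it across its 10 mm from above. Home in the box, the foot of the tab is 4 mm above the glass.
- filler_thick: White filler plate, 18 mm thick (x) x 64 mm wide (y) x 68 mm high, about 117 g, upright in one of the stand's compartments (any). Origin: centre of the foot, z up; both faces alike. The lowest 6 mm taper by 2 mm on each face. On top in the middle is a grip tab 10 (x) x 36 (y) mm, from z = 68 to 100 mm: take it across its 10 mm from above. Home in the box, the foot of the tab is 4 mm above the glass.
- timer: Bystander: square white timer 66 x 66 x 19 mm, lying on the worktop. Origin: centre of the underside.
- dye_bottle_b: Bystander: small white bottle, 29 mm across, 63 mm high. Origin: centre of the underside.
- cold_block: Bystander: aluminium tube block 60 x 90 x 36 mm. Origin: centre of the underside.
Not all that is in view belongs to the job. What is shaped like the filler_thick but purple or yellow is not meant.

How it is judged (in metres and radians):
At the end, for the whole second after the job is handed in: One filler plate stands upright in the gap with its foot on the floor of the box (within 2.5 mm) and holds the pressure plate pushed back by 0.8 to 2.6 mm; the other two stand upright in the stand with their feet on its floor; all at rest (value of joint pressure_plate between 0.0008 and 0.0026 m and ((z of filler_thin in the frame of slot between -0.002 and 0.0025 m and x of filler_thin in the frame of slot between -0.002 and 0.014 m and y of filler_thin in the frame of slot between -0.017 and 0.017 m and angle between filler_thin's own z axis and vertical below 0.06 rad and linear speed of each of filler_thin, filler_mid, filler_thick below 0.01 m/s and x of filler_mid in the frame of stand between -0.012 and 0.012 m and y of filler_mid in the frame of stand between -0.085 and 0.085 m and z of each of filler_mid, filler_thick in the frame of stand below 0.009 m and angle between each of filler_mid, filler_thick's own z axis and vertical below 0.15 rad and x of filler_thick in the frame of stand between -0.012 and 0.012 m and y of filler_thick in the frame of stand between -0.085 and 0.085 m) or (z of filler_mid in the frame of slot between -0.002 and 0.0025 m and x of filler_mid in the frame of slot between -0.002 and 0.014 m and y of filler_mid in the frame of slot between -0.017 and 0.017 m and angle between filler_mid's own z axis and vertical below 0.06 rad and linear speed of each of filler_mid, filler_thin, filler_thick below 0.01 m/s and x of filler_thin in the frame of stand between -0.012 and 0.012 m and y of filler_thin in the frame of stand between -0.085 and 0.085 m and z of each of filler_thin, filler_thick in the frame of stand below 0.009 m and angle between each of filler_thin, filler_thick's own z axis and vertical below 0.15 rad and x of filler_thick in the frame of stand between -0.012 and 0.012 m and y of filler_thick in the frame of stand between -0.085 and 0.085 m) or (z of filler_thick in the frame of slot between -0.002 and 0.0025 m and x of filler_thick in the frame of slot between -0.002 and 0.014 m and y of filler_thick in the frame of slot between -0.017 and 0.017 m and angle between filler_thick's own z axis and vertical below 0.06 rad and linear speed of each of filler_thick, filler_thin, filler_mid below 0.01 m/s and x of filler_thin in the frame of stand between -0.012 and 0.012 m and y of filler_thin in the frame of stand between -0.085 and 0.085 m and z of each of filler_thin, filler_mid in the frame of stand below 0.009 m and angle between each of filler_thin, filler_mid's own z axis and vertical below 0.15 rad and x of filler_mid in the frame of stand between -0.012 and 0.012 m and y of filler_mid in the frame of stand between -0.085 and 0.085 m))); the robot touches nothing.
It fails at once if the casting box or what stands in it is pressed with more than 80 N (contact force between caster and anything else above 80 N).
It fails at once if the timer is moved by more than 20 mm (distance of timer from where it was at the start of the episode above 0.02 m).
It fails at once if the small dye bottle is moved by more than 20 mm (distance of dye_bottle_b from where it was at the start of the episode above 0.02 m).
It fails at once if the metal tube block is moved by more than 20 mm (distance of cold_block from where it was at the start of the episode above 0.02 m).
It also fails if it takes over 67 s, if anything falls off the work surface, if the arm or the gripper's body presses on something with over 40 N, if the wrist force passes 120 N, or if a joint passes its speed limit or range.

### The arm

A 6-joint arm with a two-finger parallel gripper is mounted at the origin on a cart in front of the work surface, level with it; the furniture and walls round the work are solid. World frame = base frame: x ahead of the robot, y to its left, z up, the work surface at z = 0. Lengths are in m, angles in degrees, forces in N, time in s.
With the tool pointing down it reaches from about 0.25 to 0.725 m from the base axis. Payload 9.7 kg.
Tool frame: the origin (TCP) lies at the very end of the fingers, on their centre line; the grasp point (between the pads) lies grasp_offset behind it (grasp_offset is the distance from the TCP to the grasp point, in m); z points along the fingers, y is the line along which they close (so a half turn about z gives the same grasp; the last joint's range is limited). The gripper opens to 85 mm and grips with 20 to 120 N. Pads are 22 mm wide; open, the fingers measure 114 mm over their backs; the gripper's body (76 mm by 85 mm) begins 54 mm behind the grasp point. The pads swing forward as they close: fully open they stand 13 mm farther back than shut.
Start: joints at [72.938, 4.979, 10.078, 95.1, 0, 90], TCP at [0.161, 0.526, 0.231] pointing down, gripper open.
Joint ranges: [-179.16, 179.16], [-48.56, 103.87], [-65.8, 70.77], [-126.05, 130.52], [-82.76, 87.17], [-180, 180]. Speed limits (degrees/s): [127.2, 127.2, 147.25, 180, 180, 180].

### API

Orientations are given as [roll, pitch, yaw] about the fixed x, y, z axes, in that order (R = Rz(yaw) Ry(pitch) Rx(roll)).
In Python, from workcell import get_obs, camera, calibration, job_done, recognise, cut_out, mark_of, grasp_offset gives the robot as it stands.
- The arm moves only by the tool servo_tool, never from a script. Its argument "moves" is a list of rows, each a list of 3 entries, a list of its own where there are three numbers: the turn, a rotation vector about the tool's x, y, z in degrees, then the shift along the tool's x, y, z in m, then the opening in per cent of the stroke, from 0 (shut) to 100 (fully open). In form: [[[ax, ay, az], [x, y, z], claw], ...]. A call has 1 to 12 rows; each row shifts and turns the commanded pose from where the row before left it, along the tool's axes as they then stand; what a row does not reach is not made up. A row lasts 1/10 s, in which the tool goes at most 50 mm and 8.59 degrees, less where a joint would pass 70% of its speed; a pose out of reach is approached as far as the arm can. A call is refused whole if a number of a shift passes 0.05 or a number of a turn 8.59, either way. A call with a gripper value outside its range is refused whole. The fingers move at their own pace and stop on an object; "force" is the grip in N (left out, the last holds). Time passes only in rows, so rows that do not move let the fingers close. It gives the time, the measured TCP pose, the force, the opening and the grip force at its end, in the units of the state.
- get_obs(): the state, without advancing time (a new reading comes with each control period).
- camera(name): name is "scene" or "top"; returns (picture, depth): 480x640x3 uint8, red, green, blue; 480x640 float32, m along the optical axis (not along the pixel's ray), 0 where there is no reading.
- calibration(name): a dict with "camera_matrix" (3x3 intrinsics, pixels), "R" (3x3) and "t" (3): a world point X has camera coordinates R X + t. Camera axes: x right, y down, z forward; pixel columns grow to the right and rows downward; lengths in m; the calibration is good to about 2 mm. A picture is of the moment at which its call begins. calibration takes no time and is no camera call.
- job_done(): hands the job in; it is judged then, once.
Trained networks look in the newest picture that a camera, given by its name, has taken for a name from the list of things; names that differ only in an ending like _2 or _b are one class to them, and where a whole thing is asked for, a point or a joint stands for the part that bears it (a point fixed in the world has none). Each returns a list of dicts, best first, with "score" (0 to 1); they miss things now and then, are a little off and sometimes report something else, mostly with a low value. They report only what shows in the picture. A call takes as long as a camera call. They do not tell look-alikes from the thing itself.
- recognise(name, camera): "xyz" ([x, y, z] in m, in the coordinates of the camera as it stood for that picture, good to about 4 mm: the middle of the surface that is visible of it).
- cut_out(name, camera): "mask" (480x640 bool, what is visible of it).
- mark_of(name, camera): "xyz" ([x, y, z] in m, in the coordinates of the camera as it stood for that picture, good to about 4 mm: a listed point, or the origin of a listed thing).
The state is a dict: "time": time; "q": joint angles; "qd": joint speeds; "joint_efforts": joint torques, N m; "ee_pos": TCP position; "tcp_rot": TCP orientation; "wrist_force": force on the tool from outside, world axes, zero at the start; "torque": the same for the moment, N m; "opening": finger opening in m; "grasp_force": force on a finger pad.
Only numpy, scipy, OpenCV 4.12 (cv2) and the standard library are available. Lean on these libraries where they do the work, as an engineer would, in place of code of your own. Each camera call takes 0.05 s, during which the arm holds its last target. There are 200 camera calls.

## Working session

There is one attempt and no reset: what is moved stays moved. The work goes in short steps, Python scripts to look and compute and a tool call to move; the robot and the scene stay as the last step left them, time stands still between calls to the robot, and variables do not carry over. Pictures are saved under pics/ and viewed, at most 10 in all, crops included, and the job is handed in when it is done.

Besides the shell and the picture viewer there is one more tool, called after "Call:" as name([rows], argument=value, ...), one row to a line, values as JSON. servo_tool: Moves the arm, as the interface text tells. Its arguments: {"type":"object","properties":{"moves":{"type":"array"},"force":{"type":"number"}},"required":["moves"]}

```bash
mkdir -p pics; ls; cat > h.py <<'E'
from workcell import *
import numpy as np, cv2
def toW(c,p):
    k=calibration(c); return np.array(k["R"]).T@(np.array(p)-np.array(k["t"]))
def cloud(c,d):
    k=calibration(c);K=np.array(k["camera_matrix"]);v,u=np.mgrid[0:480,0:640]
    P=np.stack([(u-K[0,2])/K[0,0]*d,(v-K[1,2])/K[1,1]*d,d],-1)
    return (P-np.array(k["t"]))@np.array(k["R"])
E
python3 - <<'E'
from h import *
ims=[]
for c in("scene","top"):
    p,d=camera(c); cv2.imwrite(f"pics/{c}0.png",p[:,:,::-1]); np.save(f"{c}0.npy",d)
    for n in["caster","slot","stand","filler_thin","filler_mid","filler_thick","timer","dye_bottle_b","cold_block"]:
        r=mark_of(n,c)
        print(c,n,[(round(x["score"],2),toW(c,x["xyz"]).round(3).tolist()) for x in r[:4]])
print(grasp_offset if not callable(grasp_offset) else grasp_offset(), get_obs())
E
```

```text
pics
scene caster [(0.88, [0.529, 0.185, -0.003]), (0.54, [0.431, -0.269, 0.001])]
scene slot [(0.96, [0.482, 0.201, 0.006])]
scene stand [(0.62, [0.435, -0.203, -0.006])]
scene filler_thin [(0.81, [0.45, -0.132, 0.003])]
scene filler_mid [(0.95, [0.441, -0.2, 0.001])]
scene filler_thick [(0.72, [0.322, -0.269, -0.001]), (0.63, [0.333, -0.159, -0.002]), (0.62, [0.43, -0.267, 0.0])]
scene timer [(0.45, [0.554, 0.472, -0.001])]
scene dye_bottle_b [(0.51, [0.639, 0.082, -0.005])]
scene cold_block [(0.85, [0.598, -0.1, 0.002])]
top caster [(0.94, [0.534, 0.186, -0.001])]
top slot [(0.56, [0.486, 0.203, 0.004])]
top stand [(0.78, [0.437, -0.196, 0.002])]
top filler_thin [(0.63, [0.45, -0.122, 0.002]), (0.31, [0.433, -0.266, 0.002])]
top filler_mid [(0.75, [0.437, -0.2, 0.002]), (0.74, [0.439, -0.193, -0.002])]
top filler_thick [(0.79, [0.32, -0.266, 0.002]), (0.71, [0.335, -0.154, -0.0]), (0.66, [0.431, -0.266, 0.005]), (0.65, [0.558, 0.473, -0.006])]
top timer [(0.71, [0.556, 0.478, -0.004])]
top dye_bottle_b [(0.69, [0.64, 0.086, -0.0])]
top cold_block [(0.57, [0.598, -0.095, -0.002])]
0.0187 {'time': 1.0, 'q': array([ 7.29374214e+01,  4.97777767e+00,  1.00778272e+01,  9.51001643e+01,
       -2.33287231e-04,  9.00012193e+01]), 'qd': array([ 0.10475162, -0.06077034, -0.07020371,  0.03583971, -0.03478953,
       -0.00167576]), 'joint_efforts': array([-1.46452760e-03, -5.20118129e+01,  4.64857650e+01,  2.00559341e-03,
       -1.13151436e-04, -9.26471870e-06]), 'ee_pos': array([0.16137636, 0.52577976, 0.23129145]), 'tcp_rot': array([-1.79999885e+02,  2.33289675e-04,  1.62936202e+02]), 'wrist_force': array([-0.48255456, -0.13338578,  0.11314719]), 'torque': array([ 0.0057983 , -0.01390228,  0.05182635]), 'grasp_force': 0.0, 'opening': 0.08547631108442935}
```

View pics/scene0.png

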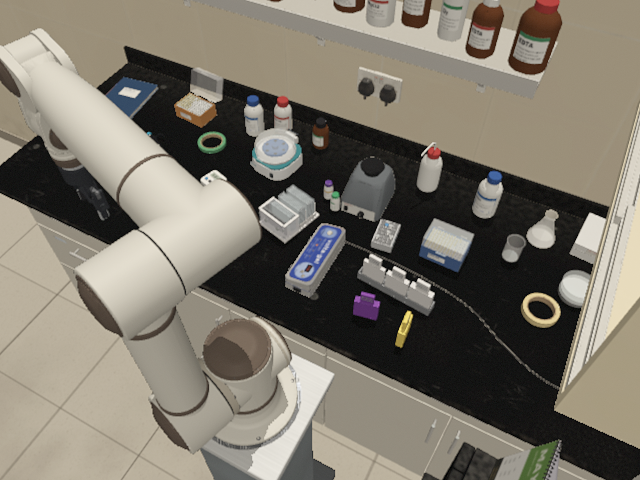

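View pics/top0.png

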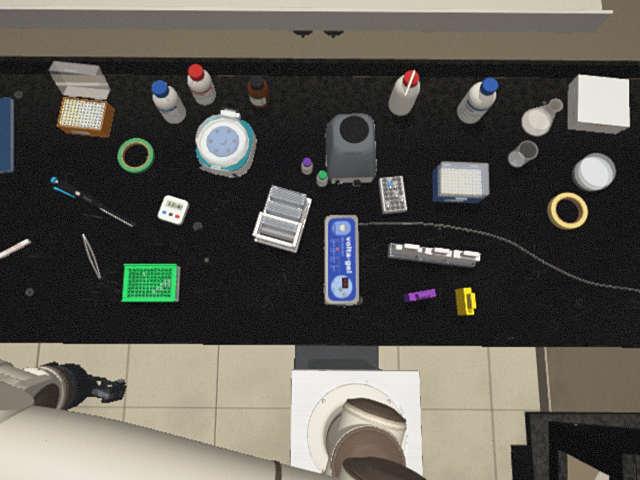

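The scene picture shows the stand at (398,285) with three tabs, and the casting box at (288,213). The top picture shows the stand at (435,255), the box at (282,218) turned about 15°, and the blue unit between them at (342,258).

```bash
python3 - <<'E'
from h import *
for c in("scene","top"):
    p,_=camera(c);d=np.load(c+"0.npy");P=cloud(c,d)
    X,Y,Z=P[...,0],P[...,1],P[...,2]
    reg=(abs(X-.437)<.06)&(abs(Y+.2)<.14)
    m=reg&(Z>.088)&(Z<.11)
    n,l,_,_=cv2.connectedComponentsWithStats(m.astype(np.uint8))
    for i in range(1,n):
        q=P[l==i]
        if len(q)>5: print(c,"tab",len(q),q.mean(0).round(4),q.max(0).round(3),q.min(0).round(3))
    for nm,z0,z1 in(("stand",.015,.11),("caster",-.1,.2)):
        r=cut_out(nm,c)
        if r:
            mm=r[0]["mask"]&(Z>z0)&(Z<z1); q=P[mm][:,:2].astype(np.float32)*1000
            print(c,nm,r[0]["score"],cv2.minAreaRect(q))
    if c=="top":
        h=P[(abs(X-.437)<.06)&(abs(Y+.2)<.14)&(Z>.018)&(Z<.034)][:,:2].astype(np.float32)*1000
        print("stand rim",len(h),cv2.minAreaRect(h))
        h=P[(abs(X-.54)<.11)&(abs(Y-.19)<.1)&(Z>.06)&(Z<.08)][:,:2].astype(np.float32)*1000
        print("caster top",len(h),cv2.minAreaRect(h))
    K=calibration(c);print(c,K["t"],np.array(K["R"]).T@-np.array(K["t"]),K["camera_matrix"][0])
a=cv2.imread("pics/top0.png")[178:258,242:322];b=cv2.imread("pics/scene0.png")[180:250,250:330]
s=lambda i:cv2.resize(i,(400,400*i.shape[0]//80),interpolation=cv2.INTER_CUBIC)
b=s(b);a=s(a);a2=np.zeros((400,800,3),np.uint8);a2[:,:400]=a;a2[:b.shape[0],400:]=b
cv2.imwrite("pics/crop1.png",a2)
E
```

```text
scene tab 74 [ 0.4435 -0.128   0.0979] [ 0.454 -0.11   0.107] [ 0.437 -0.146  0.088]
scene tab 81 [ 0.434  -0.199   0.0979] [ 0.445 -0.182  0.107] [ 0.426 -0.216  0.088]
scene tab 87 [ 0.4269 -0.2688  0.0975] [ 0.44  -0.251  0.109] [ 0.42  -0.287  0.088]
scene stand 0.58 ((430.17462158203125, -197.09596252441406), (219.09117126464844, 37.16032028198242), 86.55451965332031)
scene caster 0.82 ((512.250244140625, 196.66055297851562), (141.21865844726562, 171.63229370117188), 0.6622475385665894)
scene [-0.15046503  0.38314906  1.36964324] [-0.42121967 -0.40777592  1.30447626] [569.1042079   0.        309.8125463]
top tab 83 [ 0.4474 -0.1252  0.1008] [ 0.456 -0.108  0.109] [ 0.442 -0.144  0.088]
top tab 82 [ 0.4382 -0.1961  0.1009] [ 0.446 -0.179  0.107] [ 0.432 -0.216  0.088]
top tab 84 [ 0.4312 -0.2652  0.1006] [ 0.439 -0.249  0.107] [ 0.425 -0.284  0.089]
top stand 0.91 ((434.7983093261719, -193.5995635986328), (217.1201171875, 34.827117919921875), 80.54557800292969)
top caster 0.66 ((533.4562377929688, 187.9519805908203), (118.0886459350586, 151.10122680664062), 74.69624328613281)
stand rim 315 ((439.34423828125, -196.07241821289062), (219.2633819580078, 34.63743591308594), 83.31069946289062)
caster top 1564 ((562.15380859375, 173.9805908203125), (110.90351867675781, 212.77798461914062), 71.14298248291016)
top [0.11181615 0.47731137 1.09541623] [0.27819513 0.11538022 1.16170589] [450.80281995   0.         310.30895315]
```

View pics/crop1.png

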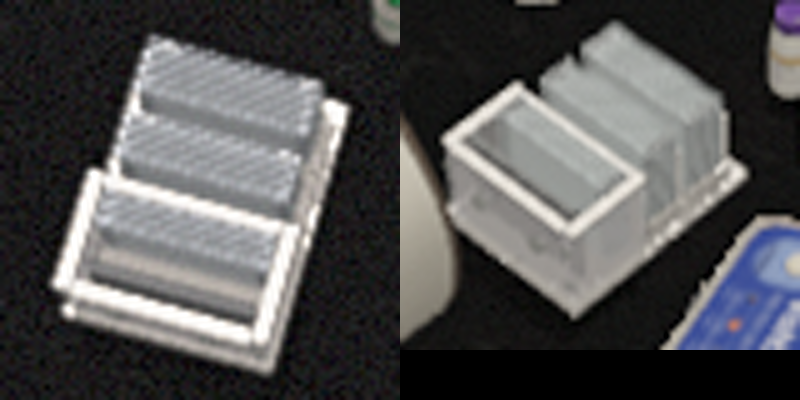

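The crop shows the front chamber rim with the grey plate, the gap and the first stack of cassettes behind it. I'll take a depth profile along the box axis next.

```bash
python3 - <<'E'
from h import *
from scipy.optimize import minimize_scalar
d=np.load("top0.npy");P=cloud("top",d).reshape(-1,3)
o=np.array([.533,.187])
# yaw of caster: rear stacks tops & rim: minimise spread via sharpness of 1d histogram
T=P[(np.hypot(P[:,0]-o[0],P[:,1]-o[1])<.11)&(P[:,2]>.064)&(P[:,2]<.08)]
def prof(Q,c,y): 
    y=np.radians(y);q=Q[:,:2]-c; return q@[np.cos(y),np.sin(y)],q@[-np.sin(y),np.cos(y)]
for y in range(-20,-9):
    a,b=prof(T,o,y); h=np.histogram(a,60,(-.09,.09))[0]; g=np.histogram(b,60,(-.09,.09))[0]
    print(y,(h**2).sum(),(g**2).sum(),end="; ")
print()
y=-15.5
A=P[np.hypot(P[:,0]-o[0],P[:,1]-o[1])<.12];a,b=prof(A,o,y)
for s in(-.022,0,.022):
    m=abs(b-s)<.004; i=np.argsort(a[m]); print("b",s,[(int(round(1000*u)),int(round(1000*z))) for u,z in zip(a[m][i],A[m][i,2]) if -.08<u<.02])
for z0,z1 in((.004,.012),(.064,.074)):
    m=(A[:,2]>z0)&(A[:,2]<z1); print("ext",z0,np.percentile(a[m],[1,99]).round(3),np.percentile(b[m],[1,99]).round(3))
# shoulders
for c in((.4455,-.1265),(.4365,-.1975),(.429,-.267)):
    S=P[np.hypot(P[:,0]-c[0],P[:,1]-c[1])<.05];a,b=prof(S,np.array(c),-6.6)
    m=(S[:,2]>.06)&(S[:,2]<.076)&(abs(b)>.020)&(abs(b)<.032); print("shoulder",c,m.sum(),np.percentile(a[m],[3,97]).round(4),np.median(S[m,2]))
    m=(S[:,2]>.095)&(S[:,2]<.106)&(abs(b)<.03); print("tab",np.percentile(a[m],[3,50,97]).round(4),np.percentile(b[m],[2,98]).round(4),np.median(S[m,2]))
E
```

```text
-20 46845 52259; -19 47941 52049; -18 49595 51911; -17 50997 51749; -16 52449 51843; -15 52269 51801; -14 51403 51787; -13 49627 52107; -12 48413 52205; -11 47123 52275; -10 45299 52335; 
b -0.022 [(-79, 0), (-78, 0), (-78, 1), (-76, -2), (-76, -2), (-75, 2), (-75, 5), (-74, 7), (-73, 38), (-73, 4), (-72, 5), (-72, 41), (-72, 7), (-72, 67), (-72, 42), (-71, 70), (-71, 8), (-71, 71), (-71, 48), (-70, 9), (-70, 49), (-69, 68), (-69, 69), (-68, 67), (-67, 69), (-66, 68), (-66, 68), (-65, 71), (-61, 43), (-59, 37), (-58, 44), (-58, 38), (-58, 68), (-57, 46), (-57, 68), (-56, 48), (-56, 70), (-56, 54), (-56, 36), (-55, 69), (-55, 68), (-53, 64), (-52, 61), (-51, 63), (-41, 4), (-41, 7), (-40, 12), (-40, 2), (-38, 5), (-38, 6), (-37, 8), (-36, 9), (-36, 39), (-35, 57), (-35, 22), (-35, 46), (-35, 27), (-35, 16), (-35, 31), (-35, 59), (-35, 10), (-35, 64), (-35, 68), (-35, 3), (-35, 71), (-34, 37), (-34, 74), (-33, 72), (-32, 70), (-31, 71), (-29, 64), (-29, 75), (-29, 69), (-29, 65), (-27, 72), (-26, 67), (-25, 72), (-24, 72), (-24, 61), (-23, 69), (-22, 67), (-21, 71), (-20, 63), (-20, 67
[... 3132 characters left out ...]
(2, 69), (4, 65), (4, 72), (6, 68), (7, 70), (8, 63), (8, 70), (8, 70), (10, 67), (11, 69), (12, 76), (12, 72), (12, 63), (15, 64), (15, 70), (15, 64), (16, 70), (16, 72), (19, 67), (19, 63), (19, 68), (20, 71)]
ext 0.004 [-0.097  0.107] [-0.094  0.091]
ext 0.064 [-0.072  0.063] [-0.054  0.052]
shoulder (0.4455, -0.1265) 36 [-0.0024  0.0067] 0.07037030061731278
tab [-0.0025  0.0016  0.0076] [-0.0173  0.0181] 0.10192058142877636
shoulder (0.4365, -0.1975) 52 [-0.0043  0.0086] 0.07007890144248541
tab [-0.0024  0.0011  0.0068] [-0.0173  0.0181] 0.10226388741642396
shoulder (0.429, -0.267) 67 [-0.0064  0.0116] 0.07013718133194215
tab [-0.0022  0.0026  0.0074] [-0.0155  0.0181] 0.1024963877369477
```

The profile puts the stack face at x' ≈ -35 and the plate face at x' ≈ -51.5. That makes the gap about 16 mm, so I'll try the thick filler first. It stands at y ≈ -0.267, and its 18 mm shoulder confirms which one it is. First I'll turn the tool and travel over it.

Call:
servo_tool([
  [[0,0,7.95],[0,0,0],50],
  [[0,0,7.95],[0,0,0],50],
  [[0,0,7.95],[0,0,0],50],
  [[0,0,7.95],[0,0,0],50],
  [[0,0,7.95],[0,0,0],50],
  [[0,0,7.95],[0,0,0],50],
  [[0,0,7.95],[0,0,0],50],
  [[0,0,7.95],[0,0,0],50],
  [[0,0,7.95],[0,0,0],50],
  [[0,0,7.95],[0,0,0],50],
], force=40)

```text
time: 2.3
ee_pos: [0.1614, 0.5258, 0.2313]
tcp_rot: [-180.0, 0.0, 83.1]
wrist_force: [-0.8, 0.3, -0.5]
opening: 0.0429
grasp_force: 0.0
```

Call:
servo_tool([
  [[0,0,0],[-0.036,0.0171,0],50],
  [[0,0,0],[-0.036,0.0171,0],50],
  [[0,0,0],[-0.036,0.0171,0],50],
  [[0,0,0],[-0.036,0.0171,0],50],
  [[0,0,0],[-0.036,0.0171,0],50],
  [[0,0,0],[-0.036,0.0171,0],50],
  [[0,0,0],[-0.036,0.0171,0],50],
  [[0,0,0],[-0.036,0.0171,0],50],
  [[0,0,0],[-0.036,0.0171,0],50],
  [[0,0,0],[-0.036,0.0171,0],50],
  [[0,0,0],[-0.036,0.0171,0],50],
])

```text
time: 3.4
ee_pos: [0.3031, 0.1094, 0.2315]
tcp_rot: [179.9, -0.0, 83.5]
wrist_force: [0.1, 0.1, 0.7]
opening: 0.0429
grasp_force: 0.0
```

Call:
servo_tool([
  [[0,0,0],[-0.036,0.0171,0],50],
  [[0,0,0],[-0.036,0.0171,0],50],
  [[0,0,0],[-0.036,0.0171,0],50],
  [[0,0,0],[-0.036,0.0171,0],50],
  [[0,0,0],[-0.036,0.0171,0],50],
  [[0,0,0],[-0.036,0.0171,0],50],
  [[0,0,0],[-0.036,0.0171,0],50],
  [[0,0,0],[-0.036,0.0171,0],50],
  [[0,0,0],[-0.036,0.0171,0],50],
  [[0,0,0],[-0.036,0.0171,0],50],
  [[0,0,0],[0,0,0],50],
])

```text
time: 4.5
ee_pos: [0.4323, -0.2697, 0.2297]
tcp_rot: [-179.9, -0.0, 83.3]
wrist_force: [-0.9, 1.2, -1.3]
opening: 0.0428
grasp_force: 0.0
```

Call:
servo_tool([
  [[0,0,0],[0.003,0,0.03],50],
  [[0,0,0],[0,0,0.035],50],
  [[0,0,0],[0,0,0.035],50],
  [[0,0,0],[0,0,0.03],50],
  [[0,0,0],[0,0,0.02],50],
  [[0,0,0],[0,0,0.004],50],
  [[0,0,0],[0,0,0],50],
  [[0,0,0],[0,0,0],0],
  [[0,0,0],[0,0,0],0],
  [[0,0,0],[0,0,0],0],
  [[0,0,0],[0,0,0],0],
  [[0,0,0],[0,0,0],0],
], force=60)

```text
time: 5.7
ee_pos: [0.4328, -0.2637, 0.0788]
tcp_rot: [179.9, 0.1, 83.4]
wrist_force: [-0.4, 0.2, 6.2]
opening: 0.0088
grasp_force: 59.6
```

Call:
servo_tool([
  [[0,0,0],[0,0,0],0],
  [[0,0,0],[0,0,0],0],
  [[0,0,0],[0,0,0],0],
])

```text
time: 6.0
ee_pos: [0.4328, -0.2637, 0.0788]
tcp_rot: [179.9, 0.1, 83.4]
wrist_force: [0.4, 0.5, 7.1]
opening: 0.0091
grasp_force: 59.6
```

Call:
servo_tool([
  [[0,0,0],[0,0,-0.015],0],
  [[0,0,0],[0,0,-0.025],0],
  [[0,0,0],[0,0,-0.03],0],
  [[0,0,0],[0,0,-0.03],0],
  [[0,0,0],[0,0,-0.012],0],
  [[0,0,4.45],[0,0,0],0],
  [[0,0,4.45],[0,0,0],0],
  [[0,0,0],[0,0,0],0],
])

```text
time: 6.8
ee_pos: [0.432, -0.2632, 0.1891]
tcp_rot: [-180.0, -0.0, 74.5]
wrist_force: [0.1, 0.1, -1.8]
opening: 0.0091
grasp_force: 58.5
```

Call:
servo_tool([
  [[0,0,0],[0.02,-0.003,0],0],
  [[0,0,0],[0.04,-0.006,0],0],
  [[0,0,0],[0.045,-0.0067,0],0],
  [[0,0,0],[0.045,-0.0067,0],0],
  [[0,0,0],[0.045,-0.0067,0],0],
  [[0,0,0],[0.045,-0.0067,0],0],
  [[0,0,0],[0.045,-0.0067,0],0],
  [[0,0,0],[0.045,-0.0067,0],0],
  [[0,0,0],[0.045,-0.0067,0],0],
  [[0,0,0],[0.04,-0.006,0],0],
  [[0,0,0],[0.03,-0.004,0],0],
  [[0,0,0],[0.015,-0.0024,0],0],
])

```text
time: 8.0
ee_pos: [0.4887, 0.2005, 0.1886]
tcp_rot: [-179.9, 0.0, 74.8]
wrist_force: [-0.2, -0.5, -2.2]
opening: 0.0089
grasp_force: 58.6
```

Call:
servo_tool([
  [[0,0,0],[0,0,0],0],
  [[0,0,0],[0,0,0],0],
  [[0,0,0],[0,0,0],0],
])

```text
time: 8.3
ee_pos: [0.4889, 0.1971, 0.1894]
tcp_rot: [180.0, 0.0, 74.5]
wrist_force: [0.1, 0.1, -1.2]
opening: 0.0088
grasp_force: 58.6
```

```bash
cat > m.py <<'E'
from h import *
import sys
n=sys.argv[1];s=get_obs();print(s["time"],s["ee_pos"],s["tcp_rot"],s["wrist_force"])
out=[]
o=np.array([.533,.187]);y=np.radians(-15.5)
for c in("top","scene"):
    p,d=camera(c); np.save(f"{c}{n}.npy",d)
    k=calibration(c);K=np.array(k["camera_matrix"]);q=K@(np.array(k["R"])@[.49,.198,.13]+np.array(k["t"]));u,v=(q[:2]/q[2]).astype(int)
    out.append(cv2.resize(p[max(0,v-45):v+45,u-45:u+45,::-1],(400,400),interpolation=cv2.INTER_CUBIC))
    r=mark_of("filler_thick",c)
    for x in r:
        w=toW(c,x["xyz"]);e=w[:2]-o
        print(c,round(x["score"],2),w.round(4),"box",(e@[np.cos(y),np.sin(y)]).round(4),(e@[-np.sin(y),np.cos(y)]).round(4))
cv2.imwrite(f"pics/m{n}.png",np.hstack(out))
E
python3 m.py 1
```

```text
8.3 [0.4888565  0.1970887  0.18936744] [1.79997910e+02 1.72126630e-02 7.44979992e+01] [ 0.09119634  0.11521334 -1.1676253 ]
top 0.73 [ 0.3207 -0.266  -0.0005] box -0.0836 -0.4932
top 0.64 [ 0.335  -0.1529  0.0004] box -0.1 -0.3804
top 0.47 [ 0.5593  0.4746 -0.0042] box -0.0516 0.2842
scene 0.84 [ 0.3336 -0.1602 -0.0024] box -0.0993 -0.3878
scene 0.64 [0.4859 0.1924 0.1099] box -0.0468 -0.0074
scene 0.52 [ 0.3224 -0.2679  0.0013] box -0.0813 -0.4946
scene 0.49 [ 6.002e-01 -1.016e-01 -2.000e-04] box 0.1419 -0.2602
```

View pics/m1.png

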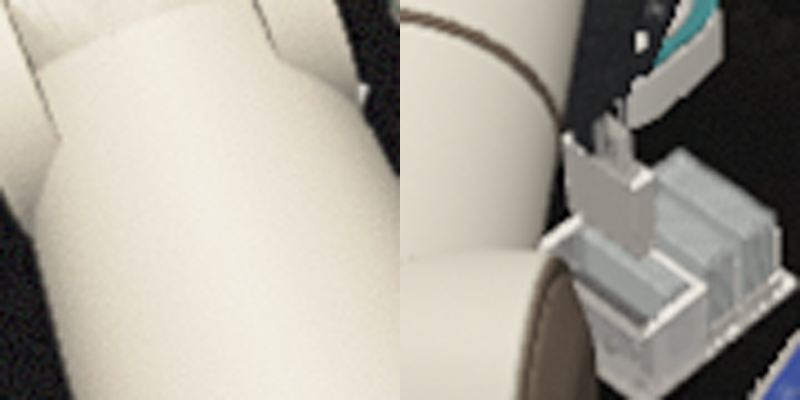

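The scene view shows the filler held upright above the chamber (crop 615,190), and the top view is blocked by the arm. I'll compare the filler's front face with the stack face, both taken from the scene depth.

```bash
python3 - <<'E'
from h import *
o=np.array([.533,.187]);y=np.radians(-15.5)
def box(P):
    e=P[:,:2]-o; return np.c_[e@[np.cos(y),np.sin(y)],e@[-np.sin(y),np.cos(y)],P[:,2]]*1000
A=box(cloud("scene",np.load("scene0.npy")).reshape(-1,3)); B=box(cloud("scene",np.load("scene1.npy")).reshape(-1,3))
m=(abs(A[:,1])<35)&(A[:,0]>-80)&(A[:,0]<0)&(A[:,2]>0)
for lo in range(-78,0,2):
    q=A[m&(A[:,0]>=lo)&(A[:,0]<lo+2)]
    if len(q): print(lo,len(q),q[:,2].min().round(),np.median(q[:,2]).round(),q[:,2].max().round(),end=" | ")
print()
m=(B[:,0]>-75)&(B[:,0]<-20)&(abs(B[:,1])<55)&(B[:,2]>118)&(B[:,2]<172)
q=B[m];print(len(q),np.percentile(q,[2,50,98],axis=0).round(1))
f=q[(q[:,0]<np.median(q[:,0])+3)&(q[:,0]>np.median(q[:,0])-3)]
M=np.c_[np.ones(len(f)),f[:,1],f[:,2]-140];s=np.linalg.lstsq(M,f[:,0],rcond=None)[0];print("face x'=",s, "y range",np.percentile(f[:,1],[1,99]), "z",np.percentile(f[:,2],[1,99]))
# horizontal extent of rim in scene
q=A[(A[:,2]>66)&(A[:,2]<74)&(A[:,0]>-85)&(A[:,0]<70)&(abs(A[:,1])<70)];print("rim",np.percentile(q,[1,99],axis=0).round(1))
# top camera yaw: stack face fit, both
for c in("top","scene"):
    A=box(cloud(c,np.load(c+"0.npy")).reshape(-1,3))
    for lo,hi,z0,z1,n in((-41,-30,66,80,"stack"),(-41,-30,25,60,"stackface"),(-76,-62,64,74,"rimfront")):
        g=A[(abs(A[:,1])<40)&(A[:,0]>lo)&(A[:,0]<hi)&(A[:,2]>z0)&(A[:,2]<z1)]
        if len(g)>10:
            p=np.polyfit(g[:,1],g[:,0],1);print(c,n,len(g),p.round(3))
E
```

```text
-78 24 0.0 16.0 71.0 | -76 67 0.0 36.0 73.0 | -74 105 1.0 34.0 71.0 | -72 56 4.0 39.0 70.0 | -70 14 6.0 64.0 69.0 | -68 5 62.0 64.0 67.0 | -66 3 63.0 64.0 64.0 | -64 1 74.0 74.0 74.0 | -62 12 56.0 64.0 73.0 | -60 32 51.0 59.0 69.0 | -58 19 52.0 60.0 66.0 | -56 2 55.0 55.0 55.0 | -44 1 67.0 67.0 67.0 | -42 4 55.0 64.0 70.0 | -40 41 34.0 50.0 74.0 | -38 68 32.0 51.0 73.0 | -36 27 30.0 59.0 76.0 | -34 10 46.0 66.0 72.0 | -32 11 61.0 66.0 69.0 | -30 15 61.0 67.0 73.0 | -28 16 61.0 68.0 74.0 | -26 9 65.0 68.0 72.0 | -24 16 63.0 67.0 72.0 | -22 7 62.0 69.0 73.0 | -20 17 63.0 69.0 71.0 | -18 6 65.0 67.0 71.0 | -16 8 61.0 67.0 70.0 | -14 6 60.0 63.0 66.0 | -12 4 63.0 63.0 64.0 | -10 2 59.0 60.0 61.0 | -6 9 56.0 63.0 72.0 | -4 22 50.0 63.0 71.0 | -2 28 48.0 61.0 74.0 | 
259 [[-59.1 -42.  120.3]
 [-55.5 -18.3 145.1]
 [-39.6  22.9 170.8]]
face x'= [-5.58227129e+01 -2.71796566e-03  5.39791603e-03] y range [-42.08521916  23.49812141] z [119.04952832 171.2418139 ]
rim [[-75.3 -57.4  66. ]
 [ 60.5  48.4  73.5]]
top stack 63 [ -0.    -33.127]
top stackface 74 [  0.    -34.926]
top rimfront 104 [ 1.0000e-03 -6.8601e+01]
scene stack 43 [ 2.0000e-03 -3.5645e+01]
scene stackface 105 [-1.0000e-03 -3.7162e+01]
scene rimfront 47 [ 7.0000e-03 -7.2109e+01]
```

The rear face sits about 0.6 mm in front of the stack face, which is what I want. I'll shift 4 mm sideways and lower to the lip.

Call:
servo_tool([
  [[0,0,0],[0.004,0,0.01],0],
  [[0,0,0],[0,0,0.015],0],
  [[0,0,0],[0,0,0.012],0],
  [[0,0,0],[0,0,0.003],0],
  [[0,0,0],[0,0,0.003],0],
  [[0,0,0],[0,0,0],0],
])

```text
time: 9.1
ee_pos: [0.4899, 0.2021, 0.1462]
tcp_rot: [-180.0, 0.0, 74.5]
wrist_force: [-0.4, -0.8, -1.6]
opening: 0.0087
grasp_force: 58.5
```

Call:
servo_tool([
  [[0,0,0],[0,0,0.003],0],
  [[0,0,0],[0,0,0.002],0],
  [[0,0,0],[0,0,0],0],
])

```text
time: 9.4
ee_pos: [0.4899, 0.2021, 0.1412]
tcp_rot: [-180.0, 0.0, 74.5]
wrist_force: [-0.2, -0.9, -2.1]
opening: 0.0092
grasp_force: 58.5
```

Call:
servo_tool([
  [[0,0,0],[0,0,0.002],0],
  [[0,0,0],[0,0,0.002],0],
  [[0,0,0],[0,0,0],0],
])

```text
time: 9.7
ee_pos: [0.4903, 0.202, 0.1373]
tcp_rot: [179.9, -0.0, 74.5]
wrist_force: [2.6, -0.7, -1.5]
opening: 0.0087
grasp_force: 58.5
```

Call:
servo_tool([
  [[0,0,0],[0,0,0.002],0],
  [[0,0,0],[0,0,0.002],0],
  [[0,0,0],[0,0,0],0],
])

```text
time: 10.0
ee_pos: [0.4903, 0.2021, 0.1334]
tcp_rot: [179.9, -0.0, 74.5]
wrist_force: [3.5, -0.7, -1.0]
opening: 0.0087
grasp_force: 58.7
```

Call:
servo_tool([
  [[0,0,0],[0,0,0.002],0],
  [[0,0,0],[0,0,0.002],0],
  [[0,0,0],[0,0,0],0],
])

```text
time: 10.3
ee_pos: [0.4901, 0.202, 0.1289]
tcp_rot: [180.0, 0.0, 74.5]
wrist_force: [5.3, -1.3, 0.2]
opening: 0.0087
grasp_force: 58.7
```

It's past 15 mm with light drag and spring force, so this is the right one. Continuing down.

Call:
servo_tool([
  [[0,0,0],[0,0.0003,0.003],0],
  [[0,0,0],[0,0,0.003],0],
  [[0,0,0],[0,0,0.003],0],
  [[0,0,0],[0,0,0.003],0],
  [[0,0,0],[0,0,0],0],
])

```text
time: 10.8
ee_pos: [0.49, 0.2019, 0.1165]
tcp_rot: [-180.0, 0.0, 74.5]
wrist_force: [4.9, -1.6, -3.2]
opening: 0.0087
grasp_force: 58.3
```

Call:
servo_tool([
  [[0,0,0],[0,0,0.003],0],
  [[0,0,0],[0,0,0.003],0],
  [[0,0,0],[0,0,0.003],0],
  [[0,0,0],[0,0,0.003],0],
  [[0,0,0],[0,0,0],0],
])

```text
time: 11.3
ee_pos: [0.49, 0.202, 0.1046]
tcp_rot: [-180.0, 0.0, 74.5]
wrist_force: [5.8, -0.6, -2.9]
opening: 0.0089
grasp_force: 58.5
```

Call:
servo_tool([
  [[0,0,0],[0,0.0003,0.003],0],
  [[0,0,0],[0,0,0.003],0],
  [[0,0,0],[0,0,0.003],0],
  [[0,0,0],[0,0,0.003],0],
  [[0,0,0],[0,0,0.003],0],
  [[0,0,0],[0,0,0],0],
])

```text
time: 11.9
ee_pos: [0.4903, 0.2019, 0.0896]
tcp_rot: [-180.0, 0.0, 74.5]
wrist_force: [5.6, -1.3, -4.0]
opening: 0.009
grasp_force: 58.3
```

Call:
servo_tool([
  [[0,0,0],[0,0,0.002],0],
  [[0,0,0],[0,0,0.002],0],
  [[0,0,0],[0,0,0.001],0],
  [[0,0,0],[0,0,0],0],
])

```text
time: 12.3
ee_pos: [0.4904, 0.2019, 0.085]
tcp_rot: [-180.0, 0.0, 74.5]
wrist_force: [4.8, -1.5, -1.3]
opening: 0.0088
grasp_force: 58.9
```

Call:
servo_tool([
  [[0,0,0],[0,0,0.001],0],
  [[0,0,0],[0,0,0.001],0],
  [[0,0,0],[0,0,0],0],
])

```text
time: 12.6
ee_pos: [0.4905, 0.2019, 0.0832]
tcp_rot: [-180.0, 0.0, 74.5]
wrist_force: [4.8, -1.1, -0.8]
opening: 0.0085
grasp_force: 59.1
```

Call:
servo_tool([
  [[0,0,0],[0,0,0.001],0],
  [[0,0,0],[0,0,0.001],0],
  [[0,0,0],[0,0,0],0],
])

```text
time: 12.9
ee_pos: [0.4907, 0.2019, 0.0828]
tcp_rot: [179.9, -0.0, 74.5]
wrist_force: [0.7, -4.0, 12.0]
opening: 0.0087
grasp_force: 60.7
```

Floor contact at the predicted height (z 0.0828, 12 N). Releasing and clearing the view.

Call:
servo_tool([
  [[0,0,0],[0,0,-0.001],30],
  [[0,0,0],[0,0,0],45],
  [[0,0,0],[0,0,0],45],
  [[0,0,0],[0,0,0],45],
  [[0,0,0],[0,0,0],45],
  [[0,0,0],[0,0,-0.02],45],
  [[0,0,0],[0,0,-0.04],45],
  [[0,0,0],[0,0,-0.05],45],
  [[0,0,0],[0,0,-0.03],45],
])

```text
time: 13.8
ee_pos: [0.4908, 0.2021, 0.2258]
tcp_rot: [179.9, -0.1, 74.5]
wrist_force: [0.4, 0.2, 0.1]
opening: 0.0383
grasp_force: 0.0
```

Call:
servo_tool([
  [[0,0,0],[-0.04,0,0],45],
  [[0,0,0],[-0.04,0,0],45],
  [[0,0,0],[-0.04,0,0],45],
  [[0,0,0],[-0.04,0,0],45],
  [[0,0,0],[-0.04,0,0],45],
  [[0,0,0],[-0.04,0,0],45],
  [[0,0,0],[-0.04,0,0],45],
  [[0,0,0],[-0.04,0,0],45],
  [[0,0,0],[-0.04,0,0],45],
  [[0,0,0],[-0.04,0,0],45],
  [[0,0,0],[0,0,0],45],
])

```text
time: 14.9
ee_pos: [0.3826, -0.1869, 0.2221]
tcp_rot: [-180.0, 0.0, 74.3]
wrist_force: [0.0, 0.2, -0.4]
opening: 0.0386
grasp_force: 0.0
```

```bash
python3 m.py 2; python3 - <<'E'
from h import *
o=np.array([.533,.187]);y=np.radians(-15.5)
def box(P):
    e=P[:,:2]-o; return np.c_[e@[np.cos(y),np.sin(y)],e@[-np.sin(y),np.cos(y)],P[:,2]]*1000
for c in("top","scene"):
    for k in("0","2"):
        A=box(cloud(c,np.load(c+k+".npy")).reshape(-1,3))
        g=lambda m,n:print(c,k,n,m.sum(),np.percentile(A[m],[3,50,97],axis=0).round(1).tolist() if m.sum() else "")
        r=(abs(A[:,1])<30)
        g((abs(A[:,1]+3)<35)&(A[:,0]>-63)&(A[:,0]<-20)&(A[:,2]>90)&(A[:,2]<115),"tab")
        g(r&(A[:,0]>-62)&(A[:,0]<-54)&(A[:,2]>65)&(A[:,2]<75),"lip")
        g((abs(A[:,1])<33)&(abs(A[:,1])>24)&(A[:,0]>-60)&(A[:,0]<-36)&(A[:,2]>72)&(A[:,2]<85),"shoulder")
E
```

```text
14.9 [ 0.38259378 -0.18687049  0.22212614] [-1.79986423e+02  4.13860498e-02  7.42631471e+01] [ 0.0319089   0.20319875 -0.41400764]
top 0.8 [ 0.322  -0.2666 -0.0012] box -0.0821 -0.4935
top 0.77 [ 0.3367 -0.1543 -0.0008] box -0.0979 -0.3813
top 0.57 [0.4918 0.1978 0.0043] box -0.0426 -0.0006
scene 0.69 [ 0.3258 -0.267  -0.0006] box -0.0783 -0.4928
top 0 tab 0 
top 0 lip 40 [[-58.5, -27.4, 65.8], [-56.3, -1.3, 69.1], [-54.0, 27.9, 71.9]]
top 0 shoulder 0 
top 2 tab 79 [[-49.3, -18.7, 92.1], [-45.6, -1.6, 105.7], [-39.6, 15.3, 111.4]]
top 2 lip 45 [[-59.8, -27.9, 66.2], [-58.1, -2.8, 68.6], [-54.9, 28.0, 73.5]]
top 2 shoulder 44 [[-54.0, -32.2, 72.6], [-44.9, -24.8, 75.2], [-37.1, 30.2, 80.3]]
scene 0 tab 0 
scene 0 lip 12 [[-61.3, -26.5, 65.3], [-59.7, -6.6, 67.1], [-56.7, 24.6, 71.9]]
scene 0 shoulder 4 [[-39.4, -32.2, 72.1], [-36.6, 1.2, 72.8], [-36.1, 32.4, 73.5]]
scene 2 tab 0 
scene 2 lip 0 
scene 2 shoulder 0
```

View pics/m2.png

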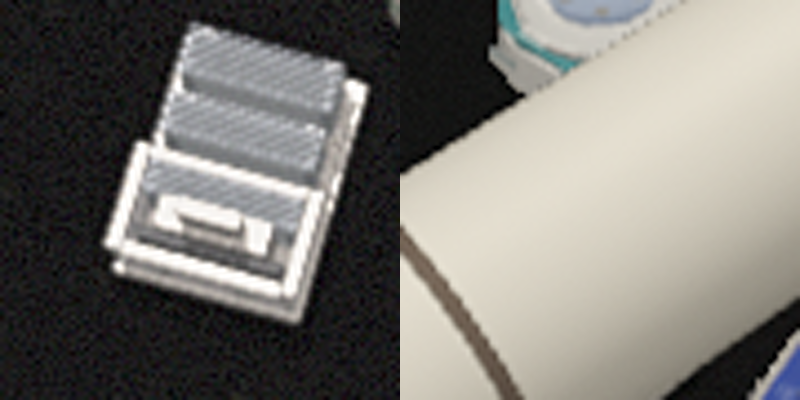

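The top view shows the filler seated and centred behind the plate (crop 215,220), and the plate lip has moved about 1.5 mm to the front. The heights match home. I'll check the other two before handing in.

```bash
python3 - <<'E'
from h import *
for c in("scene","top"):
    P=cloud(c,camera(c)[1]);X,Y,Z=P[...,0],P[...,1],P[...,2]
    m=(abs(X-.437)<.04)&(abs(Y+.16)<.08)&(Z>.088)&(Z<.11)
    n,l,_,_=cv2.connectedComponentsWithStats(m.astype(np.uint8))
    for i in range(1,n):
        q=P[l==i]
        if len(q)>5: print(c,len(q),q.mean(0).round(4))
print(job_done())
E
```

```text
scene 77 [ 0.4424 -0.1285  0.0982]
scene 77 [ 0.4345 -0.1995  0.0978]
top 82 [ 0.4472 -0.1257  0.1007]
top 83 [ 0.4381 -0.1965  0.1007]
the job is handed in; nothing more can be done
None
```

The job is handed in: the thick filler is fully home and upright in the gap, holding the pressure plate back about 1.5 mm; it was tried first because depth put the gap at about 16 mm, and the thin and mid fillers still stand untouched in the stand.

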